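# Square a wooden bar up in the corner stop

### The job

Get the wooden bar ready for marking out: without gripping or lifting it, push it along the bench with the fingertips until its long side lies flush against the long fence of the aluminium corner stop and its end touches the short end stop. Leave it lying there, and do not disturb the tin, the punch, the steel bush or the bolt that stand round about.

Things in the scene. Friction and masses are not known exactly. Their poses are not given: they have to be found in the camera images.
- wood_bar: Loose square-section bar of brown wood lying on the bench, 170 mm long (its y axis), 21 mm wide (its x axis), 19 mm high, 0.10 to 0.21 kg. Origin: centre of its underside. It may finish either way round.
- corner_stop: Plain aluminium L-shaped stop screwed down on the bench, turned up to 0.25 rad about the vertical. Origin: its inner corner, at bench height; the faces the bar must touch are the planes x = 0 (long fence) and y = 0 (end stop). With the bar fully home, the bar's centre is at about x = -10.5 mm, y = -85 mm in this frame, its long side along y. Screw heads on it rise to 38 mm.
- fence_face (a point): Foot of the long fence's working face, 130 mm from the corner; axes as the stop's. The fence runs from the corner 260 mm along the stop's -y axis (to the robot's right), 28 mm high, 22 mm thick; its face looks along the stop's -x (roughly to the robot). The bar starts 85 to 115 mm in front of it, measured to the bar's centre, up to 0.35 rad out of line.
- end_stop_face (a point): Foot of the short end stop's working face, 35 mm from the corner; axes as the stop's. The end stop runs from the corner 70 mm along the stop's -x axis (towards the robot), 28 mm high, 24 mm thick; its face looks along the stop's -y (to the robot's right). The bar's near end starts 40 to 85 mm short of it.
- tin: Bystander: round open tin of bushes, 74 mm across, 54 mm high, behind the fence. Origin: centre of its underside.
- punch: Bystander: upright round steel punch, foot 40 mm across, 64 mm high, behind or left of the corner. Origin: centre of its underside.
- steel_bush: Bystander: dark steel bush (short ring), 28 mm across, 16 mm high, to the right beyond the open end of the fence. Origin: centre of its underside.
- bolt: Bystander: hex-head bolt lying on the bench, 59 mm long (its y axis), 19 mm across the head, in front of the end stop, on the robot's side. Origin: middle of its underside.
Not all that is in view belongs to the job. Of the things that look like the wood_bar, the larger one is meant.

How it is judged (in metres and radians):
At the end, for the whole second after the job is handed in: The bar lies flat and at rest on the bench, parallel to the fence within 0.03 rad, its long side within 3 mm of the fence and its end within 3.5 mm of the end stop (x of wood_bar in the frame of corner_stop between -0.0135 and -0.007 m and y of wood_bar in the frame of corner_stop between -0.0885 and -0.081 m and angle between the y axis of wood_bar and the y axis of corner_stop, either way round below 0.03 rad and height (world z) of wood_bar below 0.003 m and angle between wood_bar's own z axis and vertical below 0.05 rad and linear speed of wood_bar below 0.01 m/s); the robot touches nothing.
It fails at once if the bar is lifted off the bench or carried (underside more than 8 mm up) (height (world z) of wood_bar above 0.008 m).
It fails at once if the bar is rolled over or tipped up (angle between wood_bar's own z axis and vertical above 0.3 rad).
It fails at once if the tin, the punch, the steel bush or the bolt is disturbed (moved 15 mm) (distance of any of tin, punch, steel_bush, bolt from where it was at the start of the episode above 0.015 m).
It also fails if it takes over 40 s, if anything falls off the work surface, if the arm or the gripper's body presses on something with over 40 N, if the wrist force passes 120 N, or if a joint passes its speed limit or range.

### The arm

A 6-joint arm with a two-finger parallel gripper is mounted at the origin on a cart in front of the work surface, level with it; the furniture and walls round the work are solid. World frame = base frame: x ahead of the robot, y to its left, z up, the work surface at z = 0. Lengths are in mm, angles in degrees, forces in N, time in s.
With the tool pointing down it reaches from about 300 to 850 mm from the base axis. Payload 4.2 kg.
Tool frame: the origin (TCP) lies midway between the tips of the shut fingers; the grasp point (between the pads) lies 19 mm behind it; z points along the fingers, y is the direction in which the jaws open and shut (so a half turn about z gives the same grasp; the last joint's range is limited). The gripper opens to 91 mm and grips with 3 to 60 N. Pads are 32 mm wide; open, the fingers measure 118 mm over their backs; the gripper's body (76 mm by 178 mm) begins 60 mm behind the grasp point.
Start: joints at [65.432, 18.312, 89.639, -0, 72.044, -1.146], TCP at [228.571, 527.635, 213.976] pointing down, gripper open.
Joint ranges: [-177.97, 177.97], [-48.28, 115.42], [12.27, 149.76], [-77.06, 257.06], [2.81, 150.46], [-146.56, 146.56]. Speed limits (degrees/s): [147.25, 147.25, 180, 180, 180, 180].

### API

Orientations are given as [roll, pitch, yaw] about the fixed x, y, z axes, in that order (R = Rz(yaw) Ry(pitch) Rx(roll)).
In Python, from workcell import env gives the robot as it stands.
- The arm moves only by the shell command python3 -m jog 'ROWS' [FORCE]. ROWS is JSON, a list of rows, each an object of numbers: "dx", "dy", "dz": the shift along the world's x, y, z in m; "wx", "wy", "wz": the turn, a rotation vector about the world's x, y, z in rad; "grip": the gripper's target within -1 to 1 (shut at 1, half-way at 0, fully open at -1). In form: [{"dx": .., "dy": .., "dz": .., "wx": .., "wy": .., "wz": .., "grip": ..}, ...]. A call has 1 to 10 rows; each row shifts and turns the commanded pose from where the row before left it; what a row does not reach is not made up. A row lasts 1/10 s, in which the tool goes at most 50 mm and 8.59 degrees, less where a joint would pass 70% of its speed; a pose out of reach is approached as far as the arm can. A call with a gripper value outside its range is refused whole. The fingers move at their own pace and stop on an object; FORCE is the grip in N (left out, the last holds). Time passes only in rows, so rows that do not move let the fingers close. It gives the time, the measured TCP pose, the force and the opening at its end, in the units of the state.
- env.state(): the state, without advancing time (a new reading comes with each control period).
- env.grab_frame(name): name is "scene" or "top" or "wrist"; returns the picture (420x560x3 uint8, red, green, blue); there is no depth.
- env.get_calibration(name): a dict with "fx", "fy", "cx", "cy" (pixels), "R" (3x3) and "t" (3): a world point X has camera coordinates R X + t. Camera axes: x right, y down, z forward; pixel columns grow to the right and rows downward; lengths in mm; the calibration is good to about 2 mm. The wrist camera is an equidistant fisheye: a pixel r from the principal point sees the ray r / f radians off the axis. A picture is of the moment at which its call begins: read the wrist's pose just before it. get_calibration takes no time and is no camera call; for the wrist camera it gives the pose at the moment of the call.
- env.job_done(): hands the job in, once; it reports no verdict.
The state is a dict: "time_s": time; "qpos": joint angles; "qvel": joint speeds; "effort": joint torques, N m; "ee_pos": TCP position; "ee_rot": TCP orientation; "force": force on the tool from outside, world axes, zero at the start; "torque": the same for the moment, N m; "gripper_width": finger opening in mm.
Only numpy, scipy, OpenCV 4.12 (cv2) and the standard library are available. Lean on these libraries where they do the work, as an engineer would, in place of code of your own. Each camera call takes 0.05 s, during which the arm holds its last target. There are 200 camera calls.

## Working session

There is one attempt and no reset: what is moved stays moved. The work goes in short steps, Python scripts to look and compute and a shell command to move; the robot and the scene stay as the last step left them, time stands still between calls to the robot, and variables do not carry over. Pictures are saved under pics/ and viewed, about 8 in all and at most 12, crops included, and the job is handed in when it is done.

```bash
mkdir -p pics; ls; python3 - <<'E'
from workcell import env
import cv2
for n in("top","scene"):
    cv2.imwrite(f"pics/{n}0.png",cv2.resize(env.grab_frame(n)[:,:,::-1],(800,600),interpolation=cv2.INTER_CUBIC))
    print(n,env.get_calibration(n))
print(env.state())
E
```

```text
pics
top {'fx': 403.04359468890004, 'fy': 403.04359468890004, 'cx': 276.7547865844199, 'cy': 213.91217551940326, 'R': array([[-0.07494478, -0.99716981, -0.00597128],
       [-0.97695356,  0.07462292, -0.19998291],
       [ 0.19986251, -0.00915401, -0.97978119]]), 't': array([ 28.815957  , 579.61407469, 763.98183296])}
scene {'fx': 390.1963276894291, 'fy': 390.1963276894291, 'cx': 275.94767983243946, 'cy': 207.05739401614412, 'R': array([[ 0.57626174, -0.81692116,  0.02371114],
       [-0.32928762, -0.25863981, -0.90811624],
       [ 0.74799202,  0.51550486, -0.41804625]]), 't': array([-356.93458147,  229.31078204,  508.49253561])}
{'time_s': 0.1, 'qpos': array([ 6.54326070e+01,  1.83453609e+01,  8.96983569e+01, -2.59230519e-04,
        7.20439736e+01, -1.14529165e+00]), 'qvel': array([ 0.06867516, -0.01877858, -0.14113689,  0.01535894,  0.09537929,
       -0.06535733]), 'effort': array([ 4.18642694e-04, -4.13334632e+01, -2.32509381e+01,  7.29189254e-02,
        4.21779219e-02, -3.44709110e-05]), 'ee_pos': array([228.37276548, 527.21680867, 213.23777029]), 'ee_rot': array([-1.79912321e+02, -1.50632286e-03,  1.56577978e+02]), 'force': array([-0.431693  ,  0.28890805, -0.36146389]), 'torque': array([-0.00204489,  0.10227592,  0.0060856 ]), 'gripper_width': 91.19774726276823}
```

View pics/top0.png

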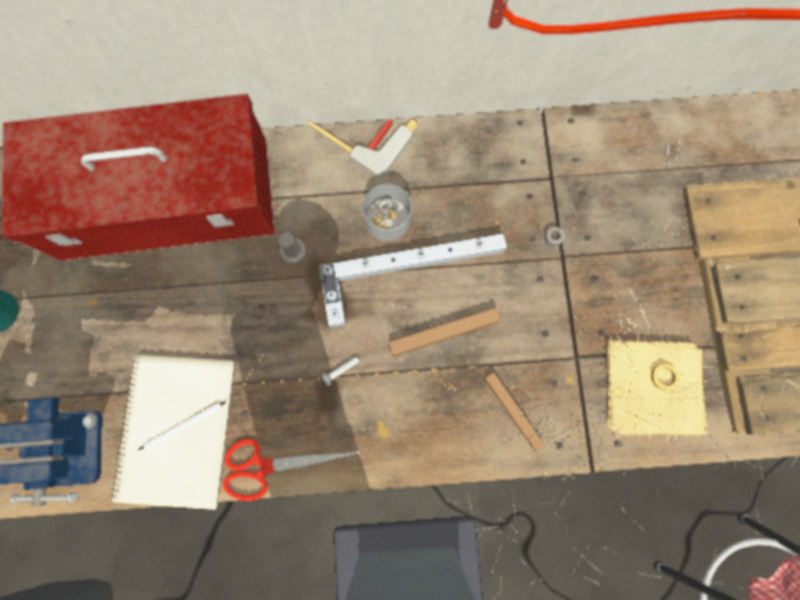

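View pics/scene0.png

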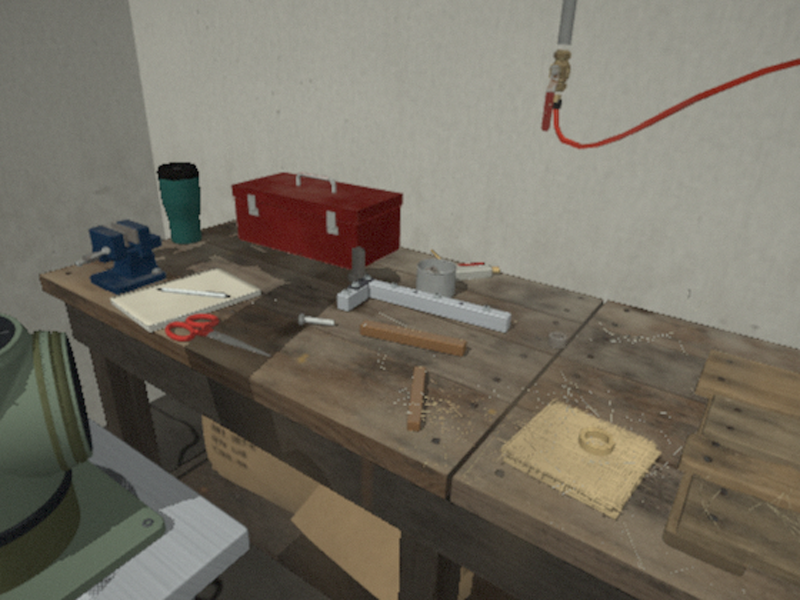

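Candidates for the bar in the top picture (800x600): the brown stick at (445,330), about 108 px long, and the one at (515,411), about 90 px long. The first is longer and thicker, so I choose it. One close crop will check the choice and give the measurements.

```bash
cat > h.py <<'E'
from workcell import env
import cv2, numpy as np
def px2w(n,u,v,z,c=None):
    c=c or env.get_calibration(n); R=np.array(c['R']);t=np.array(c['t'])
    d=R.T@np.array([(u-c['cx'])/c['fx'],(v-c['cy'])/c['fy'],1]); o=-R.T@t
    return o+d*(z-o[2])/d[2]
def crop(n,x0,y0,x1,y1,s,f):
    im=env.grab_frame(n)[:,:,::-1]
    cv2.imwrite(f,cv2.resize(im[y0:y1,x0:x1],None,fx=s,fy=s,interpolation=cv2.INTER_CUBIC))
    return im
E
python3 -c "
from h import *
crop('top',205,150,405,300,4,'pics/c1.png')"
```

```text
(no output)
```

View pics/c1.png

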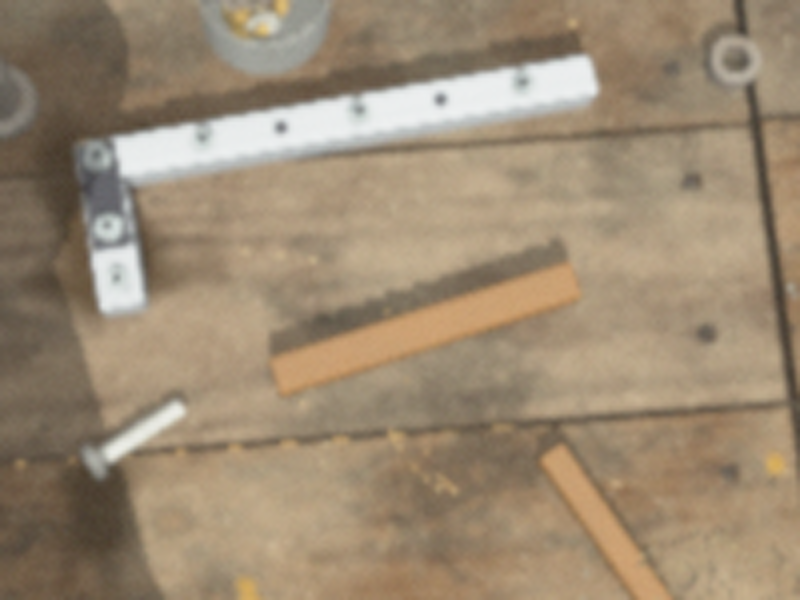

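The crop shows the chosen bar with corners at about (272,357), (566,262), (580,297) and (283,394). It is clearly wider than the lower stick. The fence's front top edge runs from (125,182) to (597,92).

```bash
cat >> h.py <<'E'
def bar():
    im=env.grab_frame('top')[:,:,::-1].copy()
    hsv=cv2.cvtColor(im,cv2.COLOR_BGR2HSV)
    m=cv2.inRange(hsv,(5,110,110),(20,255,255))
    m=cv2.morphologyEx(m,cv2.MORPH_OPEN,np.ones((3,3)))
    n,l,s,c=cv2.connectedComponentsWithStats(m)
    out=[]
    cal=env.get_calibration('top')
    for i in range(1,n):
        if s[i,4]>250 and s[i,0]>200 and s[i,0]<400 and s[i,1]>150:
            ct=cv2.findContours((l==i).astype('uint8'),cv2.RETR_EXTERNAL,cv2.CHAIN_APPROX_NONE)[0][0][:,0]
            w=np.array([px2w('top',u,v,19,cal)[:2] for u,v in ct],'float32')
            r=cv2.minAreaRect(w); b=cv2.boxPoints(r)
            out.append((s[i].tolist(),np.round(r[0],1),np.round(r[1],1),round(r[2],1),np.round(b,0).tolist()))
    return out
E
python3 -c "
from h import *
for o in bar(): print(o)
q=lambda u,v,z: np.round(px2w('top',205+u/4-.375,150+v/4-.375,z)[:2],1)
for nm,l in dict(bar=[(272,357,19),(566,262,19),(580,297,19),(283,394,19)],fencetop=[(125,175,28),(597,88,28)],fencefoot=[(135,186,0),(600,98,0)],fenceback=[(80,143,28),(588,56,28)],endtop=[(120,185,28),(138,304,28)],endfoot=[(147,303,0)],endleft=[(76,150,28),(100,313,28)],bolt=[(92,462,9),(182,405,9)],bush=[(735,60,10)],punch=[(10,100,64)],tin=[(265,20,0)],stick=[(555,450,10),(660,600,10)]).items(): print(nm,[q(*p) for p in l])
"
```

```text
bar [array([535.2,  -2.7]), array([ 574.3, -163.1]), array([ 554.8, -168.4]), array([515.1,  -7. ])]
fencetop [array([637.8,  68.6]), array([ 666.7, -188.6])]
fencefoot [array([638.6,  66. ]), array([ 669.2, -195.7])]
fenceback [array([657.4,  91.8]), array([ 685.1, -185.8])]
endtop [array([632.5,  71.6]), array([567.3,  65.6])]
endfoot [array([572.6,  63.1])]
endleft [array([653.7,  94.1]), array([564. ,  85.8])]
bolt [array([488. ,  96.3]), array([514.5,  47. ])]
bush [array([ 682.4, -270.5])]
punch [array([672.8, 122.5])]
tin [array([729.3, -12.6])]
stick [array([ 475.8, -147.9]), array([ 394.7, -193.7])]
```

Stop: yaw is about 0.11 rad and the corner is at about (637,72). Bar: centre about (545,-85), yaw about 0.24, roughly 61 mm short of the end stop. Plan: push it to the fence with two spread fingertips, then push its end with the shut fingers.

```bash
R='{"dx":0.016,"dy":-0.038,"dz":-0.005,"wz":0.0325,"grip":-0.3}'
python3 -m jog '[{"dx":0.016,"dy":-0.038,"dz":-0.005,"wz":0.0325,"grip":-0.3},{"dx":0.016,"dy":-0.038,"dz":-0.005,"wz":0.0325},{"dx":0.016,"dy":-0.038,"dz":-0.005,"wz":0.0325},{"dx":0.016,"dy":-0.038,"dz":-0.005,"wz":0.0325},{"dx":0.016,"dy":-0.038,"dz":-0.005,"wz":0.0325},{"dx":0.016,"dy":-0.038,"dz":-0.005,"wz":0.0325},{"dx":0.016,"dy":-0.038,"dz":-0.005,"wz":0.0325},{"dx":0.016,"dy":-0.038,"dz":-0.005,"wz":0.0325}]' 20
python3 -m jog '[{"dx":0.016,"dy":-0.038,"dz":-0.005,"wz":0.0325},{"dx":0.016,"dy":-0.038,"dz":-0.005,"wz":0.0325},{"dx":0.016,"dy":-0.038,"dz":-0.005,"wz":0.0325},{"dx":0.016,"dy":-0.038,"dz":-0.005,"wz":0.0325},{"dx":0.016,"dy":-0.038,"dz":-0.005,"wz":0.0325},{"dx":0.016,"dy":-0.038,"dz":-0.005,"wz":0.0325},{"dx":0.016,"dy":-0.038,"dz":-0.005,"wz":0.0325},{"dx":0.016,"dy":-0.038,"dz":-0.005,"wz":0.0325},{},{}]'
```

```text
invalid input
invalid input
```

```bash

python3 -m jog '[{"dx":0.016,"dy":-0.038,"dz":-0.005,"wx":0,"wy":0,"wz":0.0325,"grip":-0.3},{"dx":0.016,"dy":-0.038,"dz":-0.005,"wx":0,"wy":0,"wz":0.0325,"grip":-0.3},{"dx":0.016,"dy":-0.038,"dz":-0.005,"wx":0,"wy":0,"wz":0.0325,"grip":-0.3},{"dx":0.016,"dy":-0.038,"dz":-0.005,"wx":0,"wy":0,"wz":0.0325,"grip":-0.3},{"dx":0.016,"dy":-0.038,"dz":-0.005,"wx":0,"wy":0,"wz":0.0325,"grip":-0.3},{"dx":0.016,"dy":-0.038,"dz":-0.005,"wx":0,"wy":0,"wz":0.0325,"grip":-0.3},{"dx":0.016,"dy":-0.038,"dz":-0.005,"wx":0,"wy":0,"wz":0.0325,"grip":-0.3},{"dx":0.016,"dy":-0.038,"dz":-0.005,"wx":0,"wy":0,"wz":0.0325,"grip":-0.3}]'
```

```text
time_s: 1.0
ee_pos: [356.9, 222.1, 173.8]
ee_rot: [180.0, 0.0, 171.6]
force: [1.2, -0.0, 1.0]
gripper_width: 59.3
```

```bash

python3 -m jog '[{"dx":0.017,"dy":-0.038,"dz":-0.01,"wx":0,"wy":0,"wz":0.032,"grip":-0.3},{"dx":0.017,"dy":-0.038,"dz":-0.01,"wx":0,"wy":0,"wz":0.032,"grip":-0.3},{"dx":0.017,"dy":-0.038,"dz":-0.01,"wx":0,"wy":0,"wz":0.032,"grip":-0.3},{"dx":0.017,"dy":-0.038,"dz":-0.01,"wx":0,"wy":0,"wz":0.032,"grip":-0.3},{"dx":0.017,"dy":-0.038,"dz":-0.01,"wx":0,"wy":0,"wz":0.032,"grip":-0.3},{"dx":0.017,"dy":-0.038,"dz":-0.01,"wx":0,"wy":0,"wz":0.032,"grip":-0.3},{"dx":0.017,"dy":-0.038,"dz":-0.01,"wx":0,"wy":0,"wz":0.032,"grip":-0.3},{"dx":0.017,"dy":-0.038,"dz":-0.01,"wx":0,"wy":0,"wz":0.032,"grip":-0.3},{"dx":0,"dy":0,"dz":0,"wx":0,"wy":0,"wz":0,"grip":-0.3}]'
python3 -c "
from h import *
cv2.imwrite('pics/w1.png',env.grab_frame('wrist')[:,:,::-1]);print(env.get_calibration('wrist'))"
```

```text
time_s: 1.9
ee_pos: [494.1, -84.1, 92.8]
ee_rot: [-179.9, -0.0, -174.1]
force: [-0.1, 0.3, 0.2]
gripper_width: 59.1
{'fx': 325.19226210127806, 'fy': 325.19226210127806, 'cx': 277.7216894430477, 'cy': 209.0840468464059, 'R': array([[-1.02908697e-01,  9.94690620e-01,  6.07980963e-04],
       [ 9.50426653e-01,  9.81488922e-02,  2.95052489e-01],
       [ 2.93426271e-01,  3.09413086e-02, -9.55480852e-01]]), 't': array([ 132.11150412, -457.89419408,  135.296827  ])}
```

View pics/w1.png

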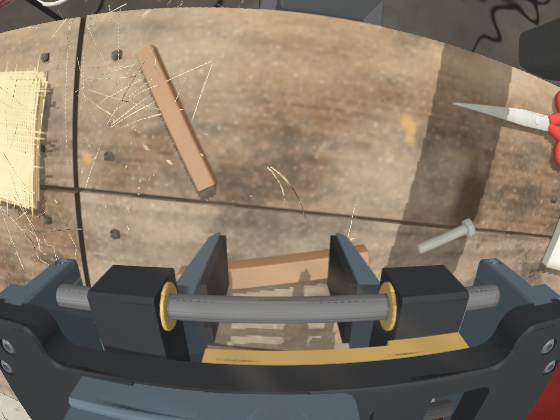

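The wrist picture shows the tips at (222,235) and (345,235), on the robot's side of the bar. The bar's near edge runs from (228,263) to (366,246). I'll check the clearance numerically.

```bash
cat >>h.py <<'E'
def fe(u,v,z,c=None):
    c=c or env.get_calibration('wrist'); R=c['R'];t=c['t']
    a=np.array([u-c['cx'],v-c['cy']]);r=np.hypot(*a);th=r/c['fx']
    d=R.T@np.r_[a/r*np.sin(th),np.cos(th)];o=-R.T@t
    return np.round((o+d*(z-o[2])/d[2])[:2],1)
E
python3 -c "
from h import *
print(fe(366,246,19),fe(228,263,19),fe(369,262,19), fe(222,235,93),fe(345,235,93), fe(210,188,10),fe(474,222,9),fe(418,250,5))"
```

```text
[509.2  -5.3] [ 536.3 -119.7] [523.9   0.6] [ 480.4 -115.2] [473.2 -45. ] [ 475.  -139.2] [481.1 105. ] [515.1  52.3]
```

```bash

python3 -m jog '[{"dx":-0.006,"dy":0,"dz":-0.02,"wx":0,"wy":0,"wz":0.005,"grip":-0.3},{"dx":0,"dy":0,"dz":-0.02,"wx":0,"wy":0,"wz":0,"grip":-0.3},{"dx":0,"dy":0,"dz":-0.02,"wx":0,"wy":0,"wz":0,"grip":-0.3},{"dx":0,"dy":0,"dz":-0.015,"wx":0,"wy":0,"wz":0,"grip":-0.3},{"dx":0,"dy":0,"dz":-0.01,"wx":0,"wy":0,"wz":0,"grip":-0.3},{"dx":0,"dy":0,"dz":0,"wx":0,"wy":0,"wz":0,"grip":-0.3}]'
```

```text
time_s: 2.55
ee_pos: [485.4, -79.3, 8.2]
ee_rot: [179.9, -0.1, -173.5]
force: [0.1, 0.6, -0.9]
gripper_width: 59.2
```

```bash

python3 -m jog '[{"dx":0.006,"dy":-0.008,"dz":0,"wx":0,"wy":0,"wz":0,"grip":-0.3},{"dx":0.012,"dy":0.001,"dz":0,"wx":0,"wy":0,"wz":0,"grip":-0.3},{"dx":0.012,"dy":0.0013,"dz":0,"wx":0,"wy":0,"wz":0,"grip":-0.3},{"dx":0.012,"dy":0.0013,"dz":0,"wx":0,"wy":0,"wz":0,"grip":-0.3},{"dx":0.012,"dy":0.0013,"dz":0,"wx":0,"wy":0,"wz":0,"grip":-0.3},{"dx":0.012,"dy":0.0013,"dz":0,"wx":0,"wy":0,"wz":0,"grip":-0.3},{"dx":0.012,"dy":0.0013,"dz":0,"wx":0,"wy":0,"wz":0,"grip":-0.3},{"dx":0.012,"dy":0.0013,"dz":0,"wx":0,"wy":0,"wz":0,"grip":-0.3},{"dx":0.012,"dy":0.0013,"dz":0,"wx":0,"wy":0,"wz":0,"grip":-0.3},{"dx":0,"dy":0,"dz":0,"wx":0,"wy":0,"wz":0,"grip":-0.3}]'
python3 -c "
from h import *
crop('top',205,150,405,300,4,'pics/c2.png')"
```

```text
time_s: 3.55
ee_pos: [591.3, -78.2, 9.0]
ee_rot: [-180.0, 0.2, -173.5]
force: [-0.2, -0.7, 0.1]
gripper_width: 59.4
```

View pics/c2.png

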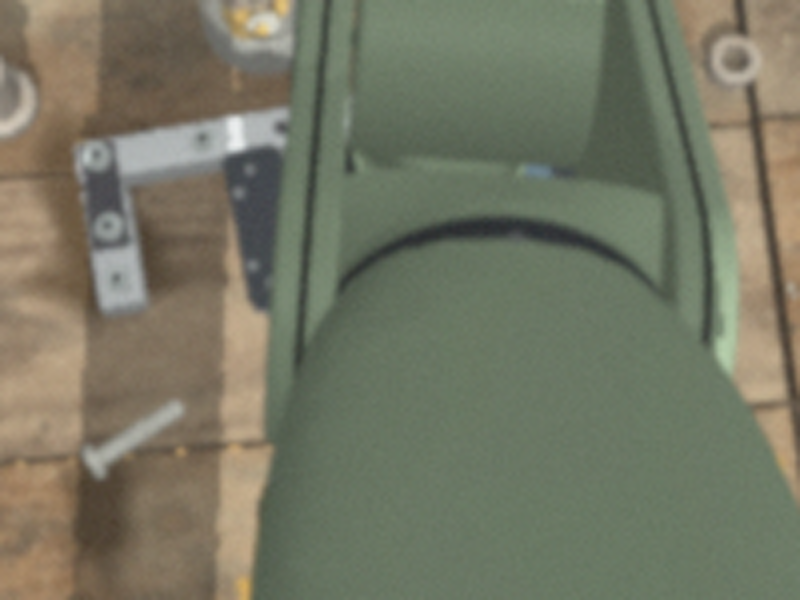

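The arm hides the bar in this view. About 25 mm to the fence, so I go on slowly and watch the force.

```bash

python3 -m jog '[{"dx":0.005,"dy":0.0006,"dz":0,"wx":0,"wy":0,"wz":0,"grip":-0.3},{"dx":0.005,"dy":0.0006,"dz":0,"wx":0,"wy":0,"wz":0,"grip":-0.3},{"dx":0.005,"dy":0.0006,"dz":0,"wx":0,"wy":0,"wz":0,"grip":-0.3},{"dx":0.004,"dy":0.0004,"dz":0,"wx":0,"wy":0,"wz":0,"grip":-0.3}]'
python3 -m jog '[{"dx":0.002,"dy":0.0002,"dz":0,"wx":0,"wy":0,"wz":0,"grip":-0.3},{"dx":0.002,"dy":0.0002,"dz":0,"wx":0,"wy":0,"wz":0,"grip":-0.3}]'
```

```text
time_s: 4.0
ee_pos: [607.9, -76.1, 8.9]
ee_rot: [180.0, -0.0, -173.6]
force: [-0.2, -0.3, -0.2]
gripper_width: 59.5
time_s: 4.2
ee_pos: [611.6, -75.6, 8.9]
ee_rot: [180.0, -0.0, -173.6]
force: [-0.4, -0.7, 0.8]
gripper_width: 59.3
```

```bash

python3 -m jog '[{"dx":0.002,"dy":0.0002,"dz":0,"wx":0,"wy":0,"wz":0,"grip":-0.3},{"dx":0.002,"dy":0.0002,"dz":0,"wx":0,"wy":0,"wz":0,"grip":-0.3}]'
python3 -m jog '[{"dx":0.0015,"dy":0.0002,"dz":0,"wx":0,"wy":0,"wz":0,"grip":-0.3},{"dx":0.0015,"dy":0.0002,"dz":0,"wx":0,"wy":0,"wz":0,"grip":-0.3}]'
```

```text
time_s: 4.4
ee_pos: [614.4, -75.3, 8.8]
ee_rot: [180.0, -0.2, -173.6]
force: [-5.9, -0.9, 3.7]
gripper_width: 59.0
time_s: 4.6
ee_pos: [614.5, -75.2, 8.8]
ee_rot: [179.9, -0.5, -173.6]
force: [-12.1, -1.4, 8.8]
gripper_width: 59.1
```

```bash
python3 -c "
from h import *
cv2.imwrite('pics/w2.png',env.grab_frame('wrist')[:,:,::-1])"
```

```text
(no output)
```

View pics/w2.png

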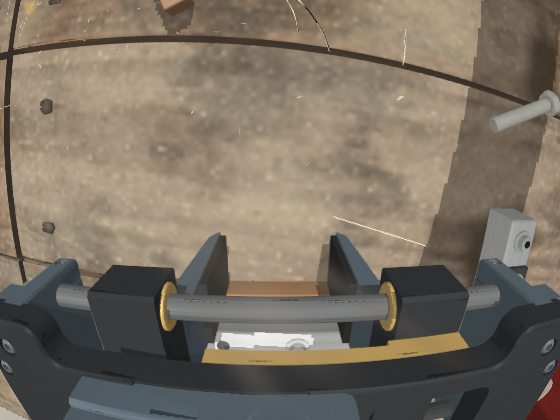

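The bar is against the fence: reaction 12 N, no further advance. Back off, lift, close the fingers and go round to the bar's right-hand end.

```bash

python3 -m jog '[{"dx":-0.008,"dy":-0.001,"dz":0,"wx":0,"wy":0,"wz":0,"grip":-0.3},{"dx":-0.015,"dy":-0.002,"dz":0,"wx":0,"wy":0,"wz":0,"grip":-0.3},{"dx":0,"dy":0,"dz":0.03,"wx":0,"wy":0,"wz":0,"grip":-0.3},{"dx":0,"dy":0,"dz":0.04,"wx":0,"wy":0,"wz":0,"grip":-0.3},{"dx":0,"dy":-0.03,"dz":0.02,"wx":0,"wy":0,"wz":0,"grip":1},{"dx":0.01,"dy":-0.03,"dz":0,"wx":0,"wy":0,"wz":0,"grip":1},{"dx":0.02,"dy":-0.03,"dz":0,"wx":0,"wy":0,"wz":0,"grip":1},{"dx":0.02,"dy":-0.03,"dz":0,"wx":0,"wy":0,"wz":0,"grip":1},{"dx":0,"dy":0,"dz":0,"wx":0,"wy":0,"wz":0,"grip":1}]' 20
python3 -c "
from h import *
cv2.imwrite('pics/w3.png',env.grab_frame('wrist')[:,:,::-1])
print(env.state()['ee_pos'])
import pickle;pickle.dump(env.get_calibration('wrist'),open('w3.pkl','wb'))"
```

```text
time_s: 5.55
ee_pos: [648.4, -201.8, 99.1]
ee_rot: [-179.8, 0.3, -173.7]
force: [-0.5, 0.8, -0.5]
gripper_width: 22.4
[ 646.6798479  -199.61607402   98.75033122]
```

View pics/w3.png

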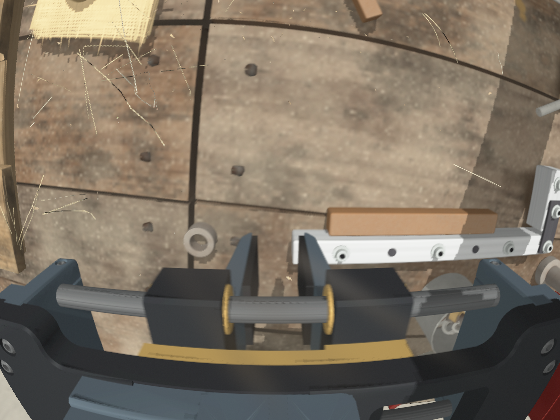

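The bar lies along the fence. Its right end is at pixel column 328, its left end at about (495,210), the end stop at about (532,228), and the bush at (200,240).

```bash
python3 -c "
from h import *;import pickle
c=pickle.load(open('w3.pkl','rb'))
for p in [(328,209,19),(330,235,0+19),(494,210,19),(497,233,19),(295,232,28),(532,225,28),(528,233,28),(200,240,12)]: print(p,fe(*p,c))"
```

```text
(328, 209, 19) [ 635.7 -159.5]
(330, 235, 19) [ 658.1 -154.2]
(494, 210, 19) [618.6   4.7]
(497, 233, 19) [641.1  17.4]
(295, 232, 28) [ 655.  -184.7]
(532, 225, 28) [626.1  56.3]
(528, 233, 28) [634.9  53.9]
(200, 240, 12) [ 678.1 -264.5]
```

```bash

python3 -m jog '[{"dx":-0.002,"dy":0,"dz":-0.02,"wx":0,"wy":0,"wz":0,"grip":1},{"dx":0,"dy":0,"dz":-0.02,"wx":0,"wy":0,"wz":0,"grip":1},{"dx":0,"dy":0,"dz":-0.02,"wx":0,"wy":0,"wz":0,"grip":1},{"dx":0,"dy":0,"dz":-0.02,"wx":0,"wy":0,"wz":0,"grip":1},{"dx":0,"dy":0,"dz":-0.01,"wx":0,"wy":0,"wz":0,"grip":1},{"dx":0,"dy":0,"dz":0,"wx":0,"wy":0,"wz":0,"grip":1}]'
```

```text
time_s: 6.2
ee_pos: [642.3, -196.7, 7.6]
ee_rot: [179.9, -0.2, -173.5]
force: [0.7, -0.1, 0.0]
gripper_width: 0.5
```

```bash

python3 -m jog '[{"dx":0.003,"dy":0.006,"dz":0,"wx":0,"wy":0,"wz":0,"grip":1},{"dx":-0.0012,"dy":0.011,"dz":0,"wx":0,"wy":0,"wz":0,"grip":1},{"dx":-0.0012,"dy":0.011,"dz":0,"wx":0,"wy":0,"wz":0,"grip":1},{"dx":-0.0012,"dy":0.011,"dz":0,"wx":0,"wy":0,"wz":0,"grip":1},{"dx":-0.0012,"dy":0.011,"dz":0,"wx":0,"wy":0,"wz":0,"grip":1},{"dx":-0.0012,"dy":0.011,"dz":0,"wx":0,"wy":0,"wz":0,"grip":1},{"dx":-0.0009,"dy":0.008,"dz":0,"wx":0,"wy":0,"wz":0,"grip":1},{"dx":0,"dy":0,"dz":0,"wx":0,"wy":0,"wz":0,"grip":1}]'
python3 -m jog '[{"dx":-0.0005,"dy":0.004,"dz":0,"wx":0,"wy":0,"wz":0,"grip":1},{"dx":-0.0004,"dy":0.003,"dz":0,"wx":0,"wy":0,"wz":0,"grip":1}]'
```

```text
time_s: 7.0
ee_pos: [639.2, -127.1, 8.8]
ee_rot: [179.9, -0.1, -173.5]
force: [0.3, -1.1, 0.1]
gripper_width: 0.2
time_s: 7.2
ee_pos: [638.5, -121.8, 8.6]
ee_rot: [180.0, -0.0, -173.6]
force: [-0.7, -1.7, 0.5]
gripper_width: 0.5
```

```bash

python3 -m jog '[{"dx":-0.0003,"dy":0.003,"dz":0,"wx":0,"wy":0,"wz":0,"grip":1},{"dx":-0.0003,"dy":0.003,"dz":0,"wx":0,"wy":0,"wz":0,"grip":1}]'
python3 -m jog '[{"dx":-0.0002,"dy":0.002,"dz":0,"wx":0,"wy":0,"wz":0,"grip":1},{"dx":-0.0002,"dy":0.002,"dz":0,"wx":0,"wy":0,"wz":0,"grip":1}]'
```

```text
time_s: 7.4
ee_pos: [637.9, -115.7, 8.7]
ee_rot: [180.0, -0.0, -173.6]
force: [0.3, -1.5, -0.6]
gripper_width: 0.5
time_s: 7.6
ee_pos: [637.6, -111.6, 8.8]
ee_rot: [180.0, -0.0, -173.6]
force: [0.3, -0.1, -1.9]
gripper_width: 0.5
```

```bash

python3 -m jog '[{"dx":-0.0002,"dy":0.002,"dz":0,"wx":0,"wy":0,"wz":0,"grip":1},{"dx":-0.0002,"dy":0.0015,"dz":0,"wx":0,"wy":0,"wz":0,"grip":1}]'
python3 -m jog '[{"dx":-0.0002,"dy":0.0015,"dz":0,"wx":0,"wy":0,"wz":0,"grip":1},{"dx":-0.0002,"dy":0.0015,"dz":0,"wx":0,"wy":0,"wz":0,"grip":1}]'
```

```text
time_s: 7.8
ee_pos: [638.1, -110.4, 9.3]
ee_rot: [-179.8, 0.1, -173.5]
force: [0.3, -10.1, 0.8]
gripper_width: 0.2
time_s: 8.0
ee_pos: [638.4, -110.3, 9.7]
ee_rot: [-179.5, 0.1, -173.4]
force: [1.1, -18.7, 0.0]
gripper_width: 0.6
```

The end is against the stop: 19 N reaction, no further advance. Now back off and give one more two-finger nudge into the fence to make sure it is flush.

```bash

python3 -m jog '[{"dx":0.001,"dy":-0.006,"dz":0,"wx":0,"wy":0,"wz":0,"grip":1},{"dx":0.0015,"dy":-0.012,"dz":0,"wx":0,"wy":0,"wz":0,"grip":1},{"dx":0,"dy":0,"dz":0.03,"wx":0,"wy":0,"wz":0,"grip":1},{"dx":0,"dy":0,"dz":0.04,"wx":0,"wy":0,"wz":0,"grip":1},{"dx":-0.03,"dy":0,"dz":0.01,"wx":0,"wy":0,"wz":0,"grip":-0.3},{"dx":-0.03,"dy":0.03,"dz":0,"wx":0,"wy":0,"wz":0,"grip":-0.3},{"dx":0,"dy":0.04,"dz":0,"wx":0,"wy":0,"wz":0,"grip":-0.3},{"dx":0,"dy":0.035,"dz":0,"wx":0,"wy":0,"wz":0,"grip":-0.3},{"dx":0,"dy":0,"dz":0,"wx":0,"wy":0,"wz":0,"grip":-0.3},{"dx":0,"dy":0,"dz":0,"wx":0,"wy":0,"wz":0,"grip":-0.3}]' 20
python3 -c "
from h import *
cv2.imwrite('pics/w4.png',env.grab_frame('wrist')[:,:,::-1])"
```

```text
time_s: 9.0
ee_pos: [579.5, -17.9, 89.1]
ee_rot: [180.0, 0.0, -173.5]
force: [0.6, 0.1, 0.9]
gripper_width: 45.8
```

View pics/w4.png

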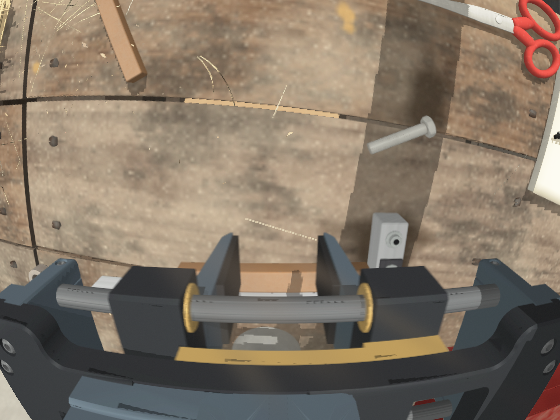

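Wrist view: the bar is behind the fingers at row 270, the end stop is at (388,240), and the bolt is untouched. Descend and nudge.

```bash

python3 -m jog '[{"dx":0,"dy":0,"dz":-0.025,"wx":0,"wy":0,"wz":0,"grip":-0.3},{"dx":0,"dy":0,"dz":-0.025,"wx":0,"wy":0,"wz":0,"grip":-0.3},{"dx":0,"dy":0,"dz":-0.02,"wx":0,"wy":0,"wz":0,"grip":-0.3},{"dx":0,"dy":0,"dz":-0.01,"wx":0,"wy":0,"wz":0,"grip":-0.3},{"dx":0.008,"dy":0.0009,"dz":0,"wx":0,"wy":0,"wz":0,"grip":-0.3},{"dx":0.008,"dy":0.0009,"dz":0,"wx":0,"wy":0,"wz":0,"grip":-0.3},{"dx":0.005,"dy":0.0006,"dz":0,"wx":0,"wy":0,"wz":0,"grip":-0.3},{"dx":0.003,"dy":0.0003,"dz":0,"wx":0,"wy":0,"wz":0,"grip":-0.3},{"dx":0.002,"dy":0.0002,"dz":0,"wx":0,"wy":0,"wz":0,"grip":-0.3}]'
python3 -m jog '[{"dx":0.0015,"dy":0.0002,"dz":0,"wx":0,"wy":0,"wz":0,"grip":-0.3},{"dx":0.0015,"dy":0.0002,"dz":0,"wx":0,"wy":0,"wz":0,"grip":-0.3}]'
```

```text
time_s: 9.95
ee_pos: [606.3, -15.4, 9.6]
ee_rot: [-180.0, 0.1, -173.6]
force: [-0.4, 0.5, -0.8]
gripper_width: 59.2
time_s: 10.15
ee_pos: [607.7, -15.0, 9.1]
ee_rot: [180.0, -0.1, -173.6]
force: [-2.5, -0.9, 2.8]
gripper_width: 59.2
```

```bash

python3 -m jog '[{"dx":0.0015,"dy":0.0002,"dz":0,"wx":0,"wy":0,"wz":0,"grip":-0.3},{"dx":0.0015,"dy":0.0002,"dz":0,"wx":0,"wy":0,"wz":0,"grip":-0.3}]'
python3 -m jog '[{"dx":-0.006,"dy":-0.0007,"dz":0,"wx":0,"wy":0,"wz":0,"grip":-0.3},{"dx":-0.015,"dy":-0.0017,"dz":0,"wx":0,"wy":0,"wz":0,"grip":-0.3},{"dx":-0.01,"dy":0,"dz":0.04,"wx":0,"wy":0,"wz":0,"grip":-0.3},{"dx":-0.03,"dy":0,"dz":0.04,"wx":0,"wy":0,"wz":0,"grip":-0.3},{"dx":-0.03,"dy":-0.02,"dz":0.04,"wx":0,"wy":0,"wz":0,"grip":-0.3},{"dx":-0.03,"dy":-0.03,"dz":0.03,"wx":0,"wy":0,"wz":0,"grip":-0.3},{"dx":-0.02,"dy":-0.04,"dz":0.01,"wx":0,"wy":0,"wz":0,"grip":-0.3},{"dx":-0.02,"dy":-0.04,"dz":0,"wx":0,"wy":0,"wz":0,"grip":-0.3},{"dx":-0.02,"dy":-0.04,"dz":0,"wx":0,"wy":0,"wz":0,"grip":-0.3},{"dx":-0.02,"dy":-0.04,"dz":0,"wx":0,"wy":0,"wz":0,"grip":-0.3}]'
python3 -m jog '[{"dx":-0.01,"dy":-0.045,"dz":0,"wx":0,"wy":0,"wz":0,"grip":-0.3},{"dx":-0.01,"dy":-0.045,"dz":0,"wx":0,"wy":0,"wz":0,"grip":-0.3},{"dx":-0.01,"dy":-0.045,"dz":0,"wx":0,"wy":0,"wz":0,"grip":-0.3},{"dx":-0.01,"dy":-0.045,"dz":0,"wx":0,"wy":0,"wz":0,"grip":-0.3},{"dx":0,"dy":0,"dz":0,"wx":0,"wy":0,"wz":0,"grip":-0.3}]'
python3 -c "
from h import *
crop('top',205,150,365,270,5,'pics/c3.png')"
```

```text
time_s: 10.35
ee_pos: [608.2, -14.8, 9.0]
ee_rot: [180.0, -0.4, -173.6]
force: [-9.7, -1.5, 8.1]
gripper_width: 59.3
time_s: 11.35
ee_pos: [413.3, -226.1, 165.5]
ee_rot: [-179.9, 0.1, -173.5]
force: [1.3, 0.3, 0.0]
gripper_width: 59.2
time_s: 11.85
ee_pos: [373.0, -409.9, 164.9]
ee_rot: [-179.8, 0.1, -173.8]
force: [0.1, 0.3, 0.0]
gripper_width: 59.4
```

View pics/c3.png

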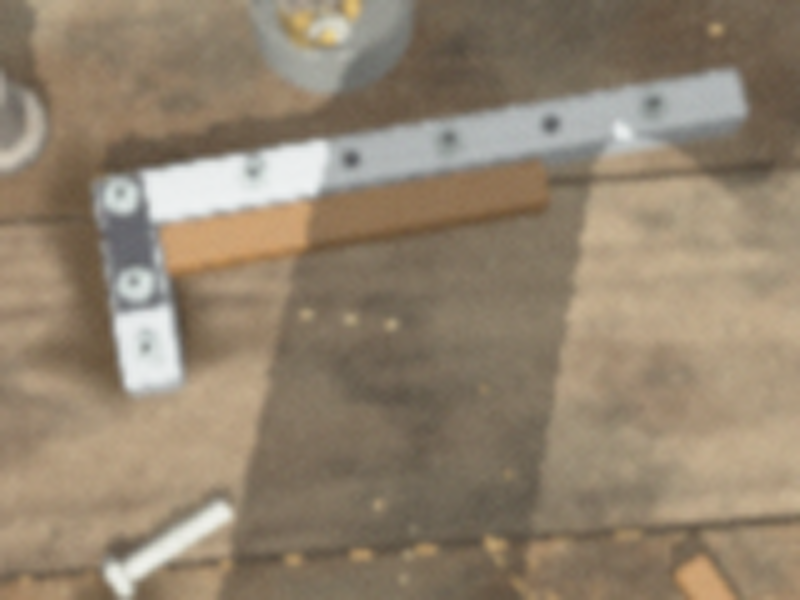

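The bar lies along the fence with its end at the stop; tin, punch and bolt look unmoved. One quick numeric check of flushness and end position.

```bash
python3 -c "
from h import *
q=lambda u,v,z: px2w('top',205+u/5-.4,150+v/5-.4,z)[:2]
a,b=q(160,221,28),q(744,103,28); y=(a-b)/np.linalg.norm(a-b); x=np.array([y[1],-y[0]])
print('fence yaw',-np.arctan2(y[0],y[1]))
c,d=q(175,270,19),q(548,208,19); v=c-d
print('bar yaw',-np.arctan2(v[0],v[1]),'front edge x_s',(c-a)@x,(d-a)@x,'gap bar end to fence end',(d-b)@y,'len',np.hypot(*v))
"
```

```text
fence yaw 0.129624966350688
bar yaw 0.09298194666948047 front edge x_s -20.261023967545942 -26.247147910826346 gap bar end to fence end 92.09899116974852 len 163.3998456154923
```

The hand-picked pixels (about 2 mm each) disagree on angle by 0.037 rad, so I'll fit the edges at sub-pixel level instead.

```bash
cat > fit.py <<'E'
from h import *
im=np.mean([env.grab_frame('top').astype(float) for _ in range(6)],0)
cal=env.get_calibration('top')
b=cv2.GaussianBlur(im,(0,0),.6)
ch=b[:,:,0]-b[:,:,2]            # red-blue: high on wood, low on aluminium
S=b.sum(2); rel=ch/S
cols=np.arange(246,306)
def edge(prof,v0,lo,hi,sgn):    # subpixel max gradient
    g=sgn*np.gradient(prof)[lo:hi]; k=g.argmax(); k=min(max(k,1),len(g)-2)
    a,c,d=g[k-1:k+2]; return lo+k+.5*(a-d)/(a-2*c+d+1e-9)
def line(name,z,off0,sgn):
    P=[]
    for u in cols:
        v0=150+(228-(u-240)*5*.17)/5+off0
        v=edge(rel[:,u],v0,int(v0-3),int(v0+4),sgn); P.append(px2w('top',u,v,z,cal)[:2])
    P=np.array(P,'float32')
    vx,vy,x0,y0=cv2.fitLine(P,cv2.DIST_HUBER,0,.01,.01).ravel()
    print(name,'yaw',round(float(np.arctan(-vx/vy)),4),'x at y=0:',round(float(x0-y0*vx/vy),1),'resid',np.round(np.std((P[:,0]-x0)*vy-(P[:,1]-y0)*vx),2))
line('fence back top',28,-10.5,-1)
line('wood/alu boundary (bar top far edge)',19,-.5,1)
line('bar front edge',19,9,-1)
E
python3 fit.py
```

```text
fence back top yaw 0.2504 x at y=0: 665.1 resid 295.62
wood/alu boundary (bar top far edge) yaw 0.1067 x at y=0: 644.1 resid 0.18
bar front edge yaw 0.1073 x at y=0: 620.1 resid 0.21
```

```bash
sed -i 's|^    P=np.array(P,.float32.)|    P=np.array(P); k=np.abs(P[:,0]+.11*P[:,1]-np.median(P[:,0]+.11*P[:,1]))<5; P=P[k].astype("float32"); print(len(P))|; s/-10.5,-1)/-10.5,-1);cols=np.arange(315,350);line("fence foot right of bar",0,1.5,1);cols=np.arange(246,350);line("fence back all",28,-10.5,-1);cols=np.arange(246,306)/' fit.py
sed -i 's/for u in cols/for u in map(int,cols)/' fit.py; python3 fit.py
```

```text
31
fence back top yaw 0.1049 x at y=0: 669.2 resid 1.4
35
fence foot right of bar yaw 0.0991 x at y=0: 645.9 resid 0.26
58
fence back all yaw 0.1057 x at y=0: 669.3 resid 1.4
60
wood/alu boundary (bar top far edge) yaw 0.1069 x at y=0: 644.1 resid 0.18
60
bar front edge yaw 0.107 x at y=0: 620.1 resid 0.2
```

The bar and fence yaws agree within 0.01 rad, and both contacts were felt. Handing in.

```bash
python3 -c "
from workcell import env
print(env.state()['time_s'],env.state()['force']); print(env.job_done())"
```

```text
12.5 [-0.47146714 -0.14269631 -0.26177067]
the job is handed in; nothing more can be done
None
```

The bar is lying flush along the long fence with its end on the end stop. I handed the job in at 12.5 s with the arm clear; no verdict is reported.

I pushed it to the fence with two spread fingertips until it stopped at 12 N. I then pushed its right end with the shut fingers along the fence until the end stop held it at 19 N. A last two-finger nudge into the fence stopped at 10 N.

**Angle:** fitted edges in the last top pictures put the bar at 0.107 rad and the fence at 0.099 to 0.106 rad, inside the 0.03 rad limit.

**Gap at the fence:** the pictures read about 1.8 mm. That is at the accuracy limit of the calibration (about 2 mm), and the force contact says the bar was touching.

**End position:** the bar's free end measured 92 mm from the open end of the fence, against 90 mm when fully home.

**Check that disagreed:** the first angle check, from hand-picked pixels, put bar and fence 0.037 rad apart. I put that down to coarse pixel picking and replaced it with the edge fit.

**Bystanders:** the tin, the punch and the bolt look unmoved in the last top picture. The bush was outside that crop; I last saw it in place before the end push, and the fingers stayed well clear of it.

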